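# Set a test kiln's sprung vent to half-open and start it

### The job

Set the little kiln for its drying stage: with a fingertip push the red bar of the sprung vent slide past the stop pin and let it go, so that it springs back against the pin and stays latched half-open. Then press the green start button on the controller. Leave the stop pin itself alone and do not lift, shift or knock over the cup, the kiln post or the glaze tub.

Things in the scene. Friction and masses are not known exactly. Their poses are not given: they have to be found in the camera images.
- kiln: Fixed bench-top test kiln: aluminium box 300 (x) x 320 (y) mm, pale fire-brick lid, its flat top 200 mm above the bench. Origin: centre of the underside; z up. The vent slide on the lid is pushed along the kiln's +y, between two rails 12 mm high at x = +-54, y -60 to 145 mm. The lid is clear for 100 mm before the red bar (kiln y -160 to -60 mm).
- push_face (a point): Centre of the upright face of the red push bar; the face looks along the kiln's -y and is pushed along +y. 92 mm wide (kiln x), 28 mm high, from 210 to 238 mm above the bench; this point is at 224 mm, and at kiln x = 0, y = -60 mm when closed. It travels with the slide. Its back slopes away (no pinching). Keep fingertips 205 mm or more above the bench over the lid.
- vent_port (a point): Centre of the dark vent port in the lid's top, a recess 60 (x) x 56 (y) x 33 mm deep at kiln x = 0, y = -30 mm, which the slide's steel plate covers when closed, half bares when latched and wholly bares when fully open.
- vent_slide (a joint): Vent slide travel in m along kiln +y: 0 closed (start), 0.064 end stop. A spring returns it (3 N at 0, 7 N at the end; drag 1 to 2 N; returns at about 0.3 m/s). From 0.013 to 0.031 its brass ramp lifts the stop pin (2 N more); past 0.034 the pin drops behind the ramp and the slide, let go, rests against it at 0.032, half-open. Let go sooner it shuts. Pushing on to the end stop does no harm.
- stop_pin: Sprung vertical pin, 6 mm thick, brass knob of 18 mm on top, in a dark steel bridge over the slide (96 mm in kiln x, 16 mm in y, top 44 mm above the lid) at kiln x = 0, y = 62 mm. Origin: the pin's lower end, 11 mm above the lid when down. Knob top 54 mm above the lid, 62 mm when lifted. It works by itself and must not be touched.
- start_button_top (a point): Centre of the top of the green start button, 28 mm in diameter, on a fixed blue controller box 100 x 90 x 70 mm high on the bench left or right of the kiln; the button's top is 88 mm above the bench and is pressed straight down.
- start_button (a joint): Travel of the start button in m, 0 = up, 0.006 = fully down (5 N); it springs back. Pressed counts from 0.004. To be pressed only once the vent is latched.
- cup: Bystander, loose: terracotta cup 68 mm in diameter, 55 mm high, standing on the kiln's lid beyond the slide (kiln +x side). Origin at the centre of its underside.
- kiln_post: Bystander, loose: cream ceramic kiln post 30 x 30 x 50 mm high, standing on the lid on the near side of the slide (kiln -x side). Origin at the centre of its underside.
- glaze_tub: Bystander, loose: white tub with a red lid, 96 mm in diameter, 97 mm high, on the bench on the other side of the kiln from the controller. Origin at the centre of its underside.
There are look-alikes about, which are no part of the job. There is more than one size of the part that bears start_button_top; the job needs the middle-sized.

How it is judged:
On the way, in this order (a step that is already met when the one before it is completed fails the run):
1. the vent slide has been pushed past the stop pin (value of joint vent_slide above 0.038 m), for 0.05 s.
2. the slide has been let go and rests against the pin, half-open (value of joint vent_slide between 0.0285 and 0.036 m and contact force between the fingers and kiln below 0.2 N), for 0.2 s.
3. the start button has been pressed (value of joint start_button above 0.004 m), for 0.05 s.
At the end, for the whole second after the job is handed in: The vent slide rests latched against the stop pin, 28.5 to 36 mm open and still; the start button has been pressed and is up again; cup, kiln post and glaze tub stand upright within 25 mm of where they were (value of joint vent_slide between 0.0285 and 0.036 m and velocity of joint vent_slide between -0.005 and 0.005 m/s and value of joint start_button below 0.002 m and distance of each of cup, kiln_post, glaze_tub from where it was at the start of the episode below 0.025 m and angle between each of cup, kiln_post, glaze_tub's own z axis and vertical below 0.3 rad); the robot touches nothing.
It fails at once if the robot touched the stop pin (contact force between any of the arm, the fingers and stop_pin above 0.5 N).
It fails at once if the start button was pressed before the vent was latched (value of joint start_button above 0.004 m and value of joint vent_slide below 0.0285 m).
It fails at once if the cup was knocked over, lifted over 12 mm or shifted by more than 25 mm (distance of cup from where it was at the start of the episode above 0.025 m or angle between cup's own z axis and vertical above 0.3 rad or height (world z) of cup above 0.212 m).
It fails at once if the kiln post was knocked over, lifted over 12 mm or shifted by more than 25 mm (distance of kiln_post from where it was at the start of the episode above 0.025 m or angle between kiln_post's own z axis and vertical above 0.3 rad or height (world z) of kiln_post above 0.212 m).
It fails at once if the glaze tub was knocked over, lifted over 12 mm or shifted by more than 25 mm (distance of glaze_tub from where it was at the start of the episode above 0.025 m or angle between glaze_tub's own z axis and vertical above 0.3 rad or height (world z) of glaze_tub above 0.012 m).
It also fails if it takes over 48 s, if anything falls off the work surface, if the arm or the gripper's body presses on something with over 40 N, if the wrist force passes 120 N, or if a joint passes its speed limit or range.

### The arm

A 7-joint arm with a two-finger parallel gripper is mounted at the origin on the work surface. World frame = base frame: x ahead of the robot, y to its left, z up, the work surface at z = 0. Lengths are in m, angles in rad, forces in N, time in s.
With the tool pointing down it reaches from about 0.425 to 0.875 m from the base axis. Payload 4.7 kg.
Tool frame: the origin (TCP) lies at the very end of the fingers, on their centre line; the grasp point (between the pads) lies 19 mm behind it; x points along the fingers, y is the direction in which the jaws open and shut, and the axes are right-handed (so a half turn about x gives the same grasp; the last joint's range is limited). The gripper opens to 85 mm and grips with 20 to 120 N. Pads are 22 mm wide; open, the fingers measure 114 mm over their backs; the gripper's body (76 mm by 85 mm) begins 54 mm behind the grasp point. The pads swing forward as they close: fully open they stand 13 mm farther back than shut.
Start: joints at [0.014, 0.321, -0.07, 1.45, 0.023, 1.371, -0.057], TCP at [0.65, -0, 0.231] pointing down, gripper open.
Joint ranges: [-2.86, 2.86], [-0.3, 2.09], [-1.38, 1.24], [0.06, 2.45], [-1.56, 4.7], [0.09, 2.05], [-2.69, 2.69]. Speed limits (rad/s): [2.57, 2.57, 3.14, 3.14, 3.14, 3.14, 3.14].

### API

Orientations are given as a unit quaternion [x, y, z, w].
In Python, from rig import manip gives the robot as it stands. The module is installed in compiled form; this text tells all that it offers.
- The arm moves only by the tool play_rows, never from a script. Its argument "plan" is a list of rows, each an object of numbers: "wx", "wy", "wz": the turn, a rotation vector about the tool's x, y, z in rad; "x", "y", "z": the shift along the tool's x, y, z in mm; "claw": the finger opening in mm, from 0 to 85.4. In form: [{"wx": .., "wy": .., "wz": .., "x": .., "y": .., "z": .., "claw": ..}, ...]. A call has exactly 5 rows; each row is the pose to reach, as a shift and turn from the pose commanded when the call began, along the tool's axes at that moment; what a row does not reach only later rows make up. A row lasts 1/8 s, in which the tool goes at most 62.5 mm and 10.7 degrees, less where a joint would pass 70% of its speed; a pose out of reach is approached as far as the arm can. A call with a gripper value outside its range is refused whole. The fingers move at their own pace and stop on an object; "squeeze" is the grip in N (left out, the last holds). Time passes only in rows, so rows that repeat a pose let the fingers close, or fill a call up. It gives the time, the measured TCP pose, the force and the opening at its end, in the units of the state.
- manip.get_obs(): the state, without advancing time (a new reading comes with each control period).
- manip.get_image(name): name is "scene" or "side" or "wrist"; returns the picture (420x560x3 uint8, red, green, blue); there is no depth.
- manip.get_calibration(name): a dict with "fx", "fy", "cx", "cy" (pixels), "position" and "orientation" of the camera in the world. Camera axes: x right, y up, looking along -z (the intrinsics and any distortion apply to the point x, -y, -z); pixel columns grow to the right and rows downward; lengths in m; the calibration is good to about 2 mm. A picture is of the moment at which its call begins: read the wrist's pose just before it. get_calibration takes no time and is no camera call; for the wrist camera it gives the pose at the moment of the call.
- manip.job_done(): hands the job in, once; it reports no verdict.
The state is a dict: "t": time; "qpos": joint angles; "joint_vel": joint speeds; "effort": joint torques, N m; "tcp_pos": TCP position; "tool_rot": TCP orientation; "force": force on the tool from outside, world axes, zero at the start; "wrist_torque": the same for the moment, N m; "gripper_width": opening from 0.0 (shut) to 1.0 (fully open).
Only numpy, scipy, OpenCV 4.12 (cv2) and the standard library are available. Lean on these libraries where they do the work, as an engineer would, in place of code of your own. Each camera call takes 0.05 s, during which the arm holds its last target. There are 200 camera calls.

## Working session

There is one attempt and no reset: what is moved stays moved. The work goes in short steps, Python scripts to look and compute and a tool call to move; the robot and the scene stay as the last step left them, time stands still between calls to the robot, and variables do not carry over. Pictures are saved under pics/ and viewed, about 8 in all and at most 12, crops included, and the job is handed in when it is done.

Besides the shell and the picture viewer there is one more tool, called after "Request:" in YAML: its name, and indented under it one key for each argument. play_rows: Moves the arm, as the interface text tells. Its arguments: {"type":"object","properties":{"plan":{"type":"array"},"squeeze":{"type":"number"}},"required":["plan"]}

```bash
mkdir -p pics
python3 - <<'E'
from rig import manip
import cv2,json
o=manip.get_obs();print(o)
for n in("scene","side","wrist"):
    c=manip.get_calibration(n);print(n,c)
    cv2.imwrite(f"pics/{n}0.png",manip.get_image(n)[:,:,::-1])
E
```

```text
{'t': 0.0, 'qpos': array([ 0.01412315,  0.32184214, -0.07008196,  1.45169871,  0.02260765,
        1.37076686, -0.05685826]), 'joint_vel': array([ 0.00025918,  0.00118361, -0.00211838, -0.00103425,  0.00044106,
        0.00081507, -0.00070879]), 'effort': array([-1.25131752e-03, -4.93579853e+01, -3.82724963e-01, -3.14334905e+01,
        1.30020955e-02,  1.12603378e-02,  4.26072404e-06]), 'tcp_pos': array([ 6.49461587e-01, -6.84301805e-05,  2.30199132e-01]), 'tool_rot': array([-0.49947982, -0.50046667,  0.50049542, -0.49955716]), 'force': array([0.13625587, 0.35033785, 0.22552526]), 'wrist_torque': array([-0.01558026,  0.02778297,  0.02166325]), 'gripper_width': 0.9973377408275683}
scene {'fx': 437.95813808742156, 'fy': 437.95813808742156, 'cx': 280.2772071495246, 'cy': 208.8769511255077, 'position': array([1.0549849 , 0.55265771, 1.02775818]), 'orientation': array([0.15215508, 0.31511752, 0.84951218, 0.39481494])}
side {'fx': 528.8853983702344, 'fy': 528.8853983702344, 'cx': 282.1925055309074, 'cy': 212.83891537074595, 'position': array([ 0.40253677, -1.00262734,  0.80579866]), 'orientation': array([ 0.4930367 , -0.01475815, -0.04136178,  0.86889942])}
wrist {'fx': 329.62532373859864, 'fy': 329.62532373859864, 'cx': 282.3939968838819, 'cy': 209.23823460351198, 'position': array([0.64993243, 0.06638215, 0.37281968]), 'orientation': array([-1.33164884e-01,  9.23737269e-04,  5.13957581e-04,  9.91093334e-01])}
```

View pics/scene0.png

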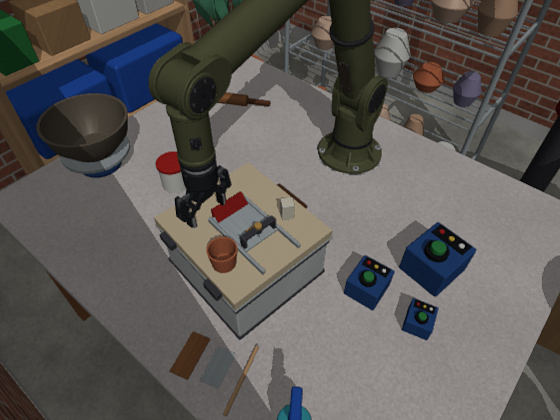

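View pics/side0.png

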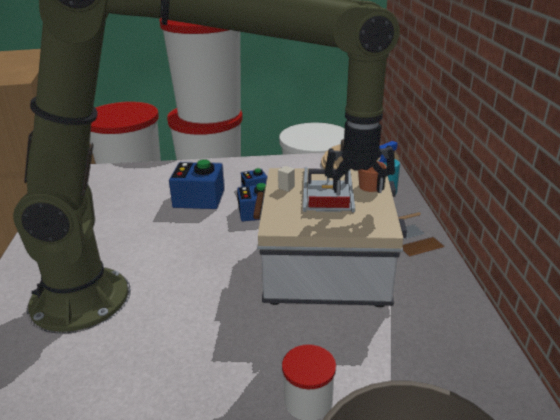

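The scene view shows the kiln with the red bar at (230,207), the bridge at (258,230), the cup at (222,253) and the post at (287,207). The middle-sized controller's button is at (368,278). The side view agrees. Next I'll enlarge the scene crop and look at the wrist view.

Run:
```python
import cv2
a=cv2.imread("pics/scene0.png")[160:330,150:410]
cv2.imwrite("pics/crop1.png",cv2.resize(a,None,fx=3,fy=3,interpolation=cv2.INTER_CUBIC))
```

```text
(no output)
```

View pics/crop1.png

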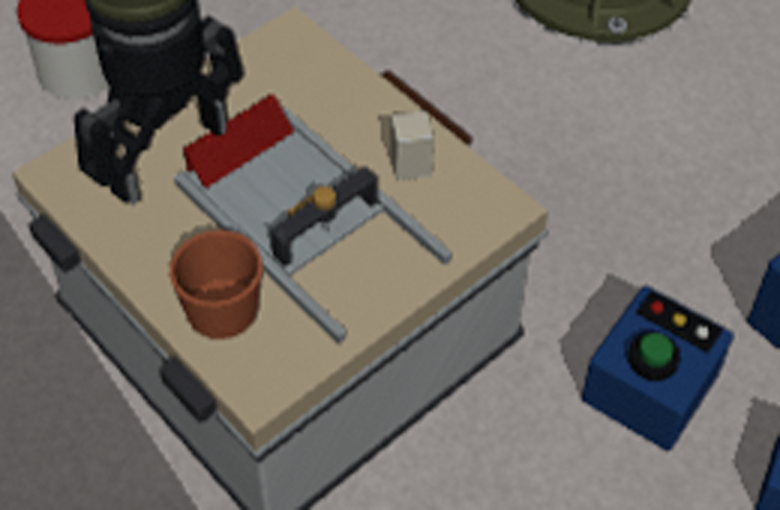

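View pics/wrist0.png

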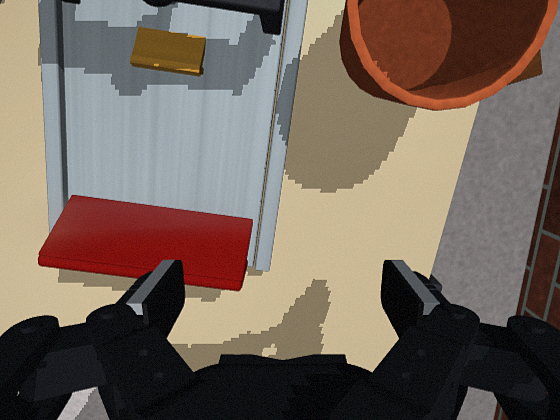

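Crop: lid corners at about (295,10), (548,215), (255,443) and (15,178), pin knob (324,197), button (656,350). Wrist: front top edge of the red bar runs from (40,264) to (240,288), with the cup at upper right.

```bash
cat > h.py <<'E'
import numpy as np
from rig import manip
from scipy.spatial.transform import Rotation as R
def bp(c,px,z):
    d=R.from_quat(c["orientation"]).apply([(px[0]-c["cx"])/c["fx"],-(px[1]-c["cy"])/c["fy"],-1])
    p=np.array(c["position"]);return p+d*(z-p[2])/d[2]
def crop(p):return (p[0]/3+150-1/3,p[1]/3+160-1/3)
def proj(c,P):
    q=R.from_quat(c["orientation"]).inv().apply(np.array(P)-c["position"]);return np.array([c["cx"]+c["fx"]*q[0]/-q[2],c["cy"]-c["fy"]*q[1]/-q[2]])
E
python3 - <<'E'
from h import *
np.set_printoptions(precision=4,suppress=True)
s=manip.get_calibration("scene");w=manip.get_calibration("wrist")
K=[bp(s,crop(p),.2) for p in[(295,10),(548,215),(255,443),(15,178)]]
for k in K:print("corner",k)
print([np.linalg.norm(K[i]-K[(i+1)%4]) for i in range(4)],"centre",np.mean(K,0))
v=(K[1]-K[0]+K[2]-K[3]);print("kiln +y yaw deg",np.degrees(np.arctan2(v[1],v[0])))
v=(K[3]-K[0]+K[2]-K[1]);print("kiln +x yaw deg",np.degrees(np.arctan2(v[1],v[0])))
for n,p,z in[("barL",(40,264),.238),("barR",(240,288),.238),("backL",(70,195),.210),("backR",(252,218),.21)]:print(n,bp(w,p,z))
for n,p,z in[("barL",(294,127),.238),("barL top?",(277,97),.238),("barR",(187,152),.238),("knob",(324,190),.254),("button",(657,347),.088),("cuprim",(218,255),.255),("post",(411,126),.25)]:print("S",n,bp(s,crop(p),z))
b=[bp(s,crop(p),.07) for p in[(648,287),(733,333),(668,405+0),(585,368)]]
print("box",b)
E
```

```text
corner [ 0.4283 -0.0774  0.2   ]
corner [0.4725 0.2384 0.2   ]
corner [0.7698 0.1999 0.2   ]
corner [ 0.7231 -0.1153  0.2   ]
[np.float64(0.3188906094757742), np.float64(0.29977035651173767), np.float64(0.3186828774384374), np.float64(0.2972620339969615)] centre [0.5984 0.0614 0.2   ]
kiln +y yaw deg 81.79524341277913
kiln +x yaw deg -7.351145174885853
barL [0.5418 0.004  0.238 ]
barR [ 0.6305 -0.0077  0.238 ]
backL [0.542  0.0291 0.21  ]
backR [0.634  0.0171 0.21  ]
S barL [0.5586 0.0442 0.238 ]
S barL top? [0.5433 0.011  0.238 ]
S barR [ 0.6331 -0.0022  0.238 ]
S knob [0.6011 0.1153 0.254 ]
S button [0.4491 0.3474 0.088 ]
S cuprim [0.6968 0.0979 0.255 ]
S post [0.5051 0.1219 0.25  ]
box [array([0.3897, 0.3037, 0.07  ]), array([0.383, 0.386, 0.07 ]), array([0.4795, 0.3808, 0.07  ]), array([0.4946, 0.3082, 0.07  ])]
```

Request:
play_rows:
  plan:
    - {"wx":0,"wy":0,"wz":0,"x":-20,"y":0,"z":20,"claw":85}
    - {"wx":0.06,"wy":0,"wz":0,"x":-20,"y":-33,"z":45,"claw":40}
    - {"wx":0.133,"wy":0,"wz":0,"x":-20,"y":-67,"z":45,"claw":0}
    - {"wx":0.133,"wy":0,"wz":0,"x":-10,"y":-67,"z":45,"claw":0}
    - {"wx":0.133,"wy":0,"wz":0,"x":10,"y":-67,"z":45,"claw":0}
  squeeze: 30

```text
t: 0.78
tcp_pos: [0.5844, -0.0462, 0.2232]
tool_rot: [0.533, 0.464, -0.531, 0.467]
force: [0.7, 0.4, -0.5]
gripper_width: 0.142
```

Run:
```python
from h import *
import cv2
c=manip.get_calibration("wrist");cv2.imwrite("pics/w1.png",manip.get_image("wrist")[:,:,::-1])
o=manip.get_obs();print(o["t"],o["tcp_pos"],R.from_quat(o["tool_rot"]).as_matrix(),o["force"],o["gripper_width"])
print(c);print(proj(c,o["tcp_pos"]))
```

```text
0.825 [ 0.58259636 -0.04597173  0.2191866 ] [[-1.78030658e-03  9.91168889e-01 -1.32593606e-01]
 [-2.74927225e-04 -1.32594296e-01 -9.91170357e-01]
 [-9.99998377e-01 -1.72813351e-03  5.08557810e-04]] [-1.24591439 -0.14001957 -2.22427741] 0.05117553066971081
{'fx': 329.62532373859864, 'fy': 329.62532373859864, 'cx': 282.3939968838819, 'cy': 209.23823460351198, 'position': array([0.59277536, 0.01968215, 0.36564395]), 'orientation': array([-0.13296966,  0.00663771, -0.06591351,  0.98890365])}
[278.11890024 262.0202902 ]
```

View pics/w1.png

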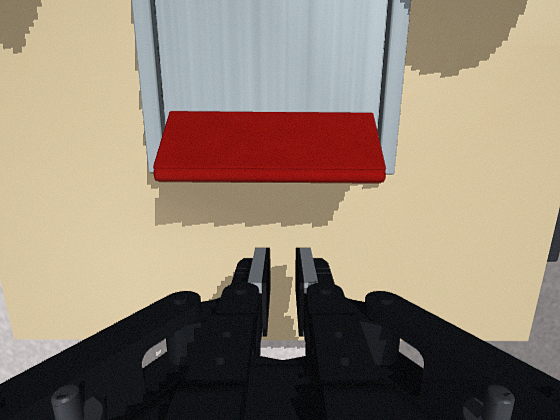

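Fingers are shut and square to the bar, about 4 mm right of its centre. The bar's front edge is at row 181, columns 154–386. Now I'll push.

Request:
play_rows:
  plan:
    - {"wx":0,"wy":0,"wz":0,"x":0,"y":-3,"z":-20,"claw":0}
    - {"wx":0,"wy":0,"wz":0,"x":0,"y":-3,"z":-35,"claw":0}
    - {"wx":0,"wy":0,"wz":0,"x":0,"y":-3,"z":-50,"claw":0}
    - {"wx":0,"wy":0,"wz":0,"x":0,"y":-3,"z":-65,"claw":0}
    - {"wx":0,"wy":0,"wz":0,"x":0,"y":-3,"z":-80,"claw":0}

```text
t: 1.45
tcp_pos: [0.5902, 0.0264, 0.2222]
tool_rot: [-0.531, -0.461, 0.537, -0.466]
force: [-2.7, -8.3, 1.7]
gripper_width: -0.003
```

Run:
```python
from h import *
import cv2
c=manip.get_calibration("wrist");a=manip.get_image("wrist");b=manip.get_image("scene")[160:330,150:410]
o=manip.get_obs();print(o["t"],o["tcp_pos"],o["force"],o["gripper_width"])
b=cv2.resize(b,None,fx=2,fy=2,interpolation=cv2.INTER_CUBIC)
p=np.zeros((420,800,3),np.uint8);p[:315,:280*1]=cv2.resize(a,(420,315))[:,70:350];p[:340,280:]=b
cv2.imwrite("pics/w2.png",p[:,:,::-1])
r=a.astype(int);m=(r[...,0]>90)&(r[...,1]<50)&(r[...,2]<50);ys,xs=np.where(m);e=np.percentile(ys,99.5);print(e,xs.min(),xs.max(),bp(c,(275,e),.238))
```

```text
1.55 [0.59122445 0.03345937 0.22211838] [-1.25680208 -5.39345541  0.6671181 ] -0.0035453727393700636
256.0 170 558 [0.58902758 0.0386134  0.238     ]
```

View pics/w2.png

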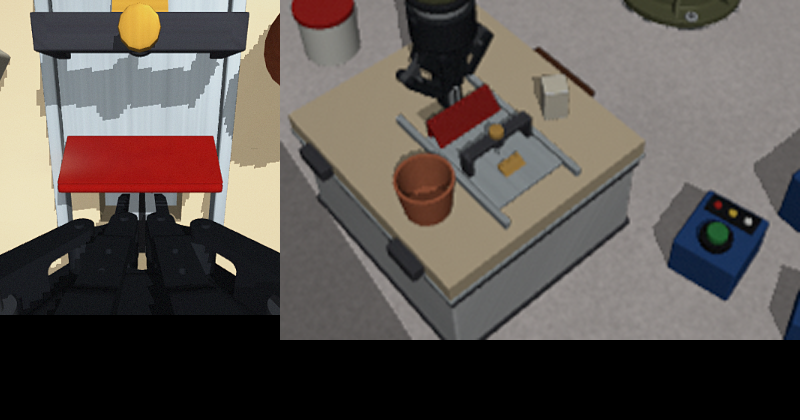

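The bar has travelled about 40 mm, and in the scene crop the brass ramp is beyond the bridge. I'll push about 12 mm more for margin, then back off.

Request:
play_rows:
  plan:
    - {"wx":0,"wy":0,"wz":0,"x":0,"y":0,"z":-6,"claw":0}
    - {"wx":0,"wy":0,"wz":0,"x":0,"y":0,"z":-13,"claw":0}
    - {"wx":0,"wy":0,"wz":0,"x":0,"y":0,"z":-13,"claw":0}
    - {"wx":0,"wy":0,"wz":0,"x":0,"y":0,"z":-13,"claw":0}
    - {"wx":0,"wy":0,"wz":0,"x":0,"y":0,"z":-13,"claw":0}

```text
t: 2.17
tcp_pos: [0.593, 0.0456, 0.2222]
tool_rot: [-0.532, -0.464, 0.533, -0.467]
force: [-0.2, -6.9, 1.3]
gripper_width: 0.002
```

Request:
play_rows:
  plan:
    - {"wx":0,"wy":0,"wz":0,"x":0,"y":0,"z":15,"claw":0}
    - {"wx":0,"wy":0,"wz":0,"x":0,"y":0,"z":40,"claw":0}
    - {"wx":0,"wy":0,"wz":0,"x":0,"y":0,"z":70,"claw":0}
    - {"wx":0,"wy":0,"wz":0,"x":-10,"y":0,"z":70,"claw":0}
    - {"wx":0,"wy":0,"wz":0,"x":-30,"y":0,"z":70,"claw":0}

```text
t: 2.8
tcp_pos: [0.5828, -0.0204, 0.2516]
tool_rot: [0.532, 0.467, -0.532, 0.465]
force: [0.3, 0.5, -0.8]
gripper_width: -0.003
```

Run:
```python
from h import *
import cv2
c=manip.get_calibration("wrist");a=manip.get_image("wrist");b=manip.get_image("scene")[160:330,150:410]
o=manip.get_obs();print(o["t"],o["tcp_pos"],o["force"],o["gripper_width"])
b=cv2.resize(b,None,fx=2,fy=2,interpolation=cv2.INTER_CUBIC)
p=np.zeros((420,800,3),np.uint8);p[:315,:280*1]=cv2.resize(a,(420,315))[:,70:350];p[:340,280:]=b
cv2.imwrite("pics/w3.png",p[:,:,::-1])
r=a.astype(int);m=(r[...,0]>90)&(r[...,1]<50)&(r[...,2]<50);m[:,420:]=0;ys,xs=np.where(m);e=np.percentile(ys,99.5);print(e,bp(c,(275,e),.238))
```

```text
2.9 [ 0.58479432 -0.0199151   0.25444735] [-0.25812351 -0.04043168  0.6291961 ] 0.002966895930566957
155.0 [0.58617094 0.0298146  0.238     ]
```

View pics/w3.png

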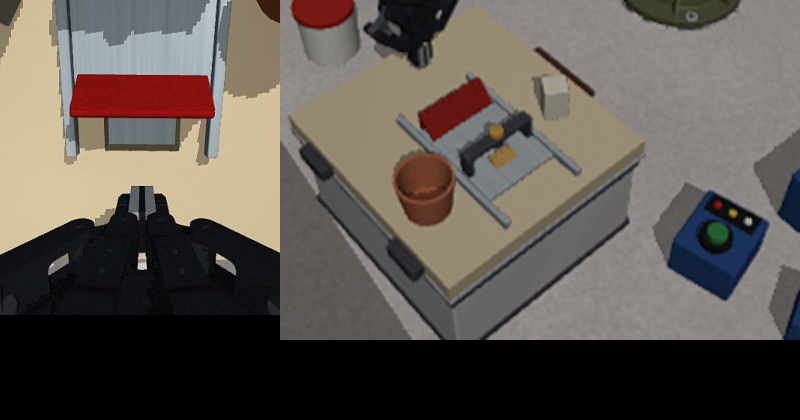

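The slide is latched: the bar face is at about y=0.030 (roughly 31 mm open), the port is half bared, and there is no contact force. Next I'll raise the arm and go over to the button.

Request:
play_rows:
  plan:
    - {"wx":0,"wy":0,"wz":0,"x":-55,"y":0,"z":0,"claw":0}
    - {"wx":0,"wy":0,"wz":0,"x":-110,"y":0,"z":0,"claw":0}
    - {"wx":0,"wy":0,"wz":0,"x":-110,"y":-26,"z":-49,"claw":0}
    - {"wx":0,"wy":0,"wz":0,"x":-110,"y":-52,"z":-97,"claw":0}
    - {"wx":0,"wy":0,"wz":0,"x":-110,"y":-78,"z":-146,"claw":0}

```text
t: 3.52
tcp_pos: [0.5241, 0.1361, 0.3613]
tool_rot: [0.532, 0.466, -0.531, 0.466]
force: [1.4, 1.1, -0.5]
gripper_width: -0.0
```

Request:
play_rows:
  plan:
    - {"wx":0,"wy":0,"wz":0,"x":0,"y":-26,"z":-50,"claw":0}
    - {"wx":0,"wy":0,"wz":0,"x":0,"y":-52,"z":-100,"claw":0}
    - {"wx":0,"wy":0,"wz":0,"x":0,"y":-78,"z":-150,"claw":0}
    - {"wx":0,"wy":0,"wz":0,"x":0,"y":-105,"z":-200,"claw":0}
    - {"wx":0,"wy":0,"wz":0,"x":0,"y":-105,"z":-200,"claw":0}

```text
t: 4.15
tcp_pos: [0.4429, 0.352, 0.3609]
tool_rot: [0.529, 0.47, -0.529, 0.468]
force: [-0.1, 0.1, -0.3]
gripper_width: 0.005
```

```bash
cat > look.py <<'E'
from h import *
import cv2,sys
np.set_printoptions(precision=4,suppress=True)
o=manip.get_obs();print(o["t"],o["tcp_pos"],o["force"]);M=R.from_quat(o["tool_rot"]).as_matrix();print(M)
for n in("wrist","scene"):
    c=manip.get_calibration(n);a=manip.get_image(n);r=a.astype(int)
    cv2.imwrite(f"pics/{sys.argv[1]}{n}.png",a[:,:,::-1])
    m=((r[...,1]>60)&(r[...,0]<.5*r[...,1])&(r[...,2]<.75*r[...,1])).astype(np.uint8)
    k,_,st,ce=cv2.connectedComponentsWithStats(m)
    for s,q in zip(st[1:],ce[1:]):
        if s[4]>60:
            P=bp(c,q,.088);print(n,s,q,P,"tool mm",M.T@(P-o["tcp_pos"])*1e3)
E
python3 look.py a
```

```text
4.15 [0.4429 0.352  0.3609] [-0.1322  0.1248 -0.2703]
[[-0.0025  0.9927 -0.1205]
 [ 0.003  -0.1205 -0.9927]
 [-1.     -0.0029 -0.0026]]
wrist [263  40  16  18 233] [270.3262  48.5966] [0.4459 0.4982 0.088 ] tool mm [ 273.317   -13.8161 -144.8438]
wrist [ 111   95   39   37 1031] [128.8167 112.5383] [0.2665 0.4485 0.088 ] tool mm [ 273.6237 -185.9149  -73.9165]
wrist [278 166  21  22 362] [288.2597 176.9641] [0.4493 0.3472 0.088 ] tool mm [272.8629   7.6761   4.6309]
scene [  0  16  22  15 212] [ 8.4009 22.9198] [ 0.368  -1.5868  0.088 ] tool mm [ 267.3594  159.9596 1934.4051]
scene [432 241  15  14 157] [438.7389 247.2357] [0.2543 0.4424 0.088 ] tool mm [ 273.6362 -197.2802  -66.3072]
scene [364 271  10  11  85] [368.5529 275.8941] [0.4507 0.3481 0.088 ] tool mm [272.8617   9.0452   3.6116]
```

View pics/awrist.png

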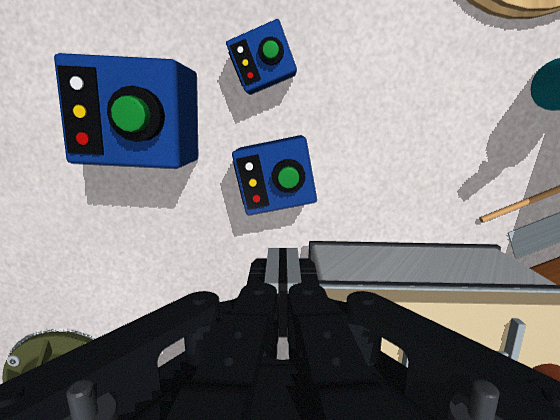

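The middle-sized controller's button is at (288,177). Wrist and scene agree within 2 mm on (0.449, 0.347). Next I'll descend above it.

Request:
play_rows:
  plan:
    - {"wx":0,"wy":0,"wz":0,"x":50,"y":8,"z":4,"claw":0}
    - {"wx":0,"wy":0,"wz":0,"x":110,"y":8,"z":4,"claw":0}
    - {"wx":0,"wy":0,"wz":0,"x":170,"y":8,"z":4,"claw":0}
    - {"wx":0,"wy":0,"wz":0,"x":220,"y":8,"z":4,"claw":0}
    - {"wx":0,"wy":0,"wz":0,"x":240,"y":8,"z":4,"claw":0}

```text
t: 4.88
tcp_pos: [0.4542, 0.3371, 0.1175]
tool_rot: [-0.531, -0.465, 0.535, -0.465]
force: [-0.3, 0.3, 1.4]
gripper_width: 0.004
```

```bash
python3 look.py b
```

```text
4.875 [0.4542 0.3371 0.1175] [-0.2953  0.2975  1.3952]
[[-0.0042  0.9908 -0.1355]
 [-0.0038 -0.1355 -0.9908]
 [-1.     -0.0037  0.0043]]
wrist [ 246  200   50   52 1954] [270.7134 225.0051] [0.4494 0.3481 0.088 ] tool mm [ 29.5182  -6.1851 -10.4038]
scene [  0  16  35  47 561] [15.4938 33.1765] [ 0.3947 -1.4765  0.088 ] tool mm [  36.6399  186.9438 1804.7222]
scene [432 241  15  14 157] [438.7516 247.2548] [0.2544 0.4424 0.088 ] tool mm [  29.9877 -212.1853  -77.4192]
scene [364 271  10  11  82] [368.6098 276.1707] [0.4513 0.3486 0.088 ] tool mm [ 29.5079  -4.329  -11.2063]
```

Request:
play_rows:
  plan:
    - {"x":0,"y":0,"z":0,"wx":0,"wy":0,"wz":0,"claw":0}
    - {"x":0,"y":0,"z":0,"wx":0,"wy":0,"wz":0,"claw":0}
    - {"x":0,"y":0,"z":0,"wx":0,"wy":0,"wz":0,"claw":0}
    - {"x":0,"y":0,"z":0,"wx":0,"wy":0,"wz":0,"claw":0}
    - {"x":0,"y":0,"z":0,"wx":0,"wy":0,"wz":0,"claw":0}

```text
t: 5.6
tcp_pos: [0.455, 0.3404, 0.1215]
tool_rot: [0.532, 0.466, -0.532, 0.466]
force: [0.2, -0.7, 0.2]
gripper_width: -0.002
```

```bash
python3 look.py c
```

```text
5.6 [0.455  0.3404 0.1215] [ 0.2187 -0.6808  0.1837]
[[ 0.0004  0.9912 -0.1325]
 [ 0.0001 -0.1325 -0.9912]
 [-1.      0.0003 -0.0002]]
wrist [ 246  205   49   50 1796] [270.0596 228.2171] [0.4493 0.3485 0.088 ] tool mm [33.5339 -6.7218 -7.2001]
scene [  0  16  37  46 590] [16.1797 34.2051] [ 0.3974 -1.4659  0.088 ] tool mm [  33.2878  182.211  1798.0075]
scene [432 241  15  14 158] [438.7152 247.2658] [0.2545 0.4424 0.088 ] tool mm [  33.4764 -212.3155  -74.4331]
scene [364 272  10  10  81] [368.5802 276.2346] [0.4515 0.3487 0.088 ] tool mm [33.5348 -4.5631 -7.7059]
```

Request:
play_rows:
  plan:
    - {"x":0,"y":-6,"z":-7,"wx":0,"wy":0,"wz":0,"claw":0}
    - {"x":15,"y":-6,"z":-7,"wx":0,"wy":0,"wz":0,"claw":0}
    - {"x":30,"y":-6,"z":-7,"wx":0,"wy":0,"wz":0,"claw":0}
    - {"x":36,"y":-6,"z":-7,"wx":0,"wy":0,"wz":0,"claw":0}
    - {"x":39,"y":-6,"z":-7,"wx":0,"wy":0,"wz":0,"claw":0}

```text
t: 6.32
tcp_pos: [0.4497, 0.3481, 0.0855]
tool_rot: [-0.532, -0.465, 0.533, -0.466]
force: [-11.2, -8.7, 36.0]
gripper_width: -0.001
```

Request:
play_rows:
  plan:
    - {"x":0,"y":0,"z":0,"wx":0,"wy":0,"wz":0,"claw":0}
    - {"x":0,"y":0,"z":0,"wx":0,"wy":0,"wz":0,"claw":0}
    - {"x":0,"y":0,"z":0,"wx":0,"wy":0,"wz":0,"claw":0}
    - {"x":0,"y":0,"z":0,"wx":0,"wy":0,"wz":0,"claw":0}
    - {"x":0,"y":0,"z":0,"wx":0,"wy":0,"wz":0,"claw":0}

```text
t: 6.95
tcp_pos: [0.4496, 0.348, 0.0857]
tool_rot: [-0.532, -0.465, 0.532, -0.466]
force: [-9.6, -6.3, 24.9]
gripper_width: 0.002
```

Force is 25 N while the TCP reads only 2.4 mm below the nominal top, plus some lateral force. I'll look before going on.

```bash
python3 look.py d
python3 - <<'E'
import cv2,numpy as np
a=cv2.imread("pics/dwrist.png")[130:330,180:380];b=cv2.imread("pics/dscene.png")[240:310,333:403]
p=np.hstack([cv2.resize(a,(400,400)),cv2.resize(b,(400,400),interpolation=cv2.INTER_CUBIC)]);cv2.imwrite("pics/d.png",p)
E
```

```text
6.95 [0.4496 0.348  0.0857] [-9.5588 -6.3476 24.8716]
[[-0.0001  0.9912 -0.1327]
 [-0.0012 -0.1327 -0.9912]
 [-1.      0.0001  0.0012]]
wrist [255 237  54  22 544] [280.8382 247.0938] [0.4505 0.3582 0.088 ] tool mm [ -2.2726  -0.4985 -10.206 ]
scene [  0  16  36  47 604] [15.9983 33.9603] [ 0.3968 -1.4684  0.088 ] tool mm [  -0.0692  188.7055 1807.4284]
scene [432 241  15  14 158] [438.7152 247.2658] [0.2545 0.4424 0.088 ] tool mm [  -2.3583 -205.9529  -67.5667]
```

View pics/d.png

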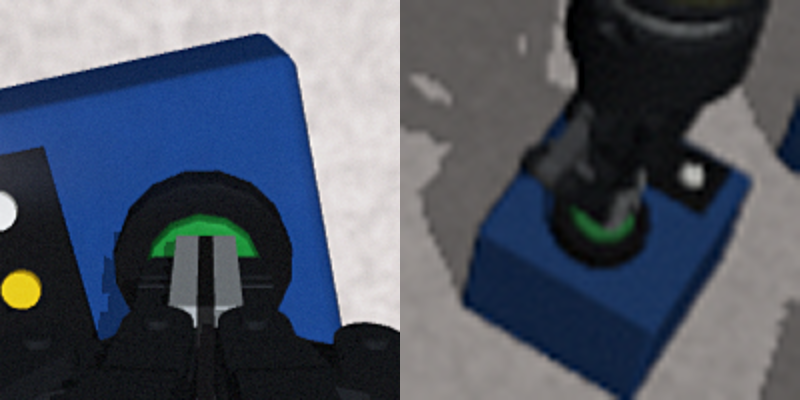

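Run:
```python
from h import *
import cv2
c=manip.get_calibration("wrist")
o=manip.get_obs()
# camera pose in tool frame, to rebuild the earlier (pic c) camera pose
Rt=R.from_quat(o["tool_rot"]);rel=Rt.inv().apply(c["position"]-o["tcp_pos"]);relR=Rt.inv()*R.from_quat(c["orientation"])
Rc=R.from_matrix(np.linalg.qr(np.array([[.0004,.9912,-.1325],[.0001,-.1325,-.9912],[-1,.0003,-.0002]]))[0]*1)
M=np.array([[0.0004,.9912,-.1325],[.0001,-.1325,-.9912],[-1,.0003,-.0002]]);Rc=R.from_matrix(M)
cc=dict(c,position=np.array([.455,.3404,.1215])+Rc.apply(rel),orientation=(Rc*relR).as_quat())
t=np.linspace(0,2*np.pi,200)
def ext(c,z,C):
    q=np.array([proj(c,[C[0]+.014*np.cos(a),C[1]+.014*np.sin(a),z]) for a in t]);return q.min(0),q.max(0)
C=(.4493,.3485)
print("c model .088",ext(cc,.088,C),"seen 246-295, 205-255")
for z in(.088,.0857,.084,.082):print("d",z,ext(c,z,C))
a=cv2.imread("pics/dwrist.png").astype(int)
m=(a[...,1]>60)&(a[...,2]<.5*a[...,1])&(a[...,0]<.75*a[...,1])
for r in range(234,262,2):
    x=np.where(m[r,200:360])[0]
    if len(x):print(r,x.min()+200,x.max()+200)
```

```text
c model .088 (array([245.18701291, 204.01014817]), array([294.99121934, 251.30445443])) seen 246-295, 205-255
d 0.088 (array([250.85994975, 238.42725881]), array([311.31215892, 293.93672916]))
d 0.0857 (array([251.31159213, 236.67030264]), array([310.89792413, 291.48590895]))
d 0.084 (array([251.63718892, 235.40445186]), array([310.59930015, 289.71802695]))
d 0.082 (array([252.01161916, 233.94954306]), array([310.25589332, 287.68391394]))
238 275 288
240 269 294
242 265 297
244 263 300
246 261 303
248 259 304
250 257 305
252 256 306
254 256 307
256 255 308
258 255 307
```

Ambiguous: either the button is bottomed with a few mm of TCP offset, or a finger is resting on the collar. Stepping up slowly and reading the force against height will tell.

Request:
play_rows:
  plan:
    - {"x":-3,"y":0,"z":0,"wx":0,"wy":0,"wz":0,"claw":0}
    - {"x":-3,"y":0,"z":0,"wx":0,"wy":0,"wz":0,"claw":0}
    - {"x":-3,"y":0,"z":0,"wx":0,"wy":0,"wz":0,"claw":0}
    - {"x":-3,"y":0,"z":0,"wx":0,"wy":0,"wz":0,"claw":0}
    - {"x":-3,"y":0,"z":0,"wx":0,"wy":0,"wz":0,"claw":0}

```text
t: 7.68
tcp_pos: [0.4495, 0.348, 0.086]
tool_rot: [-0.532, -0.466, 0.533, -0.466]
force: [-2.6, -1.8, 10.5]
gripper_width: -0.001
```

Request:
play_rows:
  plan:
    - {"x":-2,"y":0,"z":0,"wx":0,"wy":0,"wz":0,"claw":0}
    - {"x":-2,"y":0,"z":0,"wx":0,"wy":0,"wz":0,"claw":0}
    - {"x":-2,"y":0,"z":0,"wx":0,"wy":0,"wz":0,"claw":0}
    - {"x":-2,"y":0,"z":0,"wx":0,"wy":0,"wz":0,"claw":0}
    - {"x":-2,"y":0,"z":0,"wx":0,"wy":0,"wz":0,"claw":0}

```text
t: 8.3
tcp_pos: [0.4496, 0.348, 0.0871]
tool_rot: [-0.532, -0.466, 0.532, -0.466]
force: [-3.1, -0.1, 3.5]
gripper_width: 0.0
```

Request:
play_rows:
  plan:
    - {"x":-2,"y":0,"z":0,"wx":0,"wy":0,"wz":0,"claw":0}
    - {"x":-2,"y":0,"z":0,"wx":0,"wy":0,"wz":0,"claw":0}
    - {"x":-2,"y":0,"z":0,"wx":0,"wy":0,"wz":0,"claw":0}
    - {"x":-2,"y":0,"z":0,"wx":0,"wy":0,"wz":0,"claw":0}
    - {"x":-2,"y":0,"z":0,"wx":0,"wy":0,"wz":0,"claw":0}

```text
t: 8.93
tcp_pos: [0.4501, 0.3481, 0.0893]
tool_rot: [0.532, 0.466, -0.532, 0.466]
force: [-2.4, 0.4, 3.5]
gripper_width: -0.005
```

Request:
play_rows:
  plan:
    - {"x":-2,"y":0,"z":0,"wx":0,"wy":0,"wz":0,"claw":0}
    - {"x":-2,"y":0,"z":0,"wx":0,"wy":0,"wz":0,"claw":0}
    - {"x":-2,"y":0,"z":0,"wx":0,"wy":0,"wz":0,"claw":0}
    - {"x":-2,"y":0,"z":0,"wx":0,"wy":0,"wz":0,"claw":0}
    - {"x":-2,"y":0,"z":0,"wx":0,"wy":0,"wz":0,"claw":0}

```text
t: 9.55
tcp_pos: [0.4502, 0.3481, 0.0914]
tool_rot: [0.532, 0.466, -0.532, 0.466]
force: [-0.4, 0.1, 1.5]
gripper_width: -0.001
```

Spring-like force of 3.5 N at 0.087–0.089, fading by about 0.0915, then a hard stop at 0.0857. That makes about 6 mm of travel, so the button was pressed fully and the shut fingertips reach about 4 mm past the reported TCP. Now I'll retract and check.

Request:
play_rows:
  plan:
    - {"x":-30,"y":0,"z":0,"wx":0,"wy":0,"wz":0,"claw":0}
    - {"x":-85,"y":0,"z":0,"wx":0,"wy":0,"wz":0,"claw":0}
    - {"x":-140,"y":0,"z":0,"wx":0,"wy":0,"wz":0,"claw":0}
    - {"x":-200,"y":0,"z":0,"wx":0,"wy":0,"wz":0,"claw":0}
    - {"x":-200,"y":0,"z":0,"wx":0,"wy":0,"wz":0,"claw":0}

```text
t: 10.18
tcp_pos: [0.452, 0.3496, 0.2969]
tool_rot: [0.536, 0.465, -0.529, 0.466]
force: [0.2, 0.5, -0.9]
gripper_width: -0.002
```

Request:
play_rows:
  plan:
    - {"x":0,"y":0,"z":0,"wx":0,"wy":0,"wz":0,"claw":0}
    - {"x":0,"y":0,"z":0,"wx":0,"wy":0,"wz":0,"claw":0}
    - {"x":0,"y":0,"z":0,"wx":0,"wy":0,"wz":0,"claw":0}
    - {"x":0,"y":0,"z":0,"wx":0,"wy":0,"wz":0,"claw":0}
    - {"x":0,"y":0,"z":0,"wx":0,"wy":0,"wz":0,"claw":0}

```text
t: 10.8
tcp_pos: [0.4499, 0.348, 0.291]
tool_rot: [-0.532, -0.466, 0.532, -0.466]
force: [-0.1, -0.5, 0.1]
gripper_width: 0.001
```

```bash
python3 look.py e
python3 - <<'E'
import cv2
a=cv2.imread("pics/escene.png")[140:330,150:416]
cv2.imwrite("pics/e.png",cv2.resize(a,None,fx=3,fy=3,interpolation=cv2.INTER_CUBIC))
E
```

```text
10.8 [0.4499 0.348  0.291 ] [-0.0572 -0.4648  0.097 ]
[[-0.0003  0.9912 -0.1325]
 [-0.0003 -0.1325 -0.9912]
 [-1.     -0.0003  0.0003]]
wrist [248  20  20  22 334] [257.8533  30.2605] [0.4464 0.4972 0.088 ] tool mm [ 202.9861  -23.1435 -147.4476]
wrist [  60   88   49   45 1596] [ 83.0602 108.8302] [0.2618 0.45   0.088 ] tool mm [ 203.0562 -199.8636  -76.1868]
wrist [269 172  26  26 524] [281.8683 184.4752] [0.4494 0.3473 0.088 ] tool mm [203.0314  -0.3781   0.7542]
scene [  0  16  31  44 428] [13.3341 30.2383] [ 0.3876 -1.5078  0.088 ] tool mm [ 203.6211  184.2392 1847.672 ]
scene [432 241  15  14 155] [438.729  247.2129] [0.2543 0.4423 0.088 ] tool mm [ 203.0608 -206.3276  -67.5673]
scene [364 271  10  11  86] [368.5349 275.9535] [0.4509 0.3481 0.088 ] tool mm [203.0307   1.0464  -0.3049]
```

View pics/e.png

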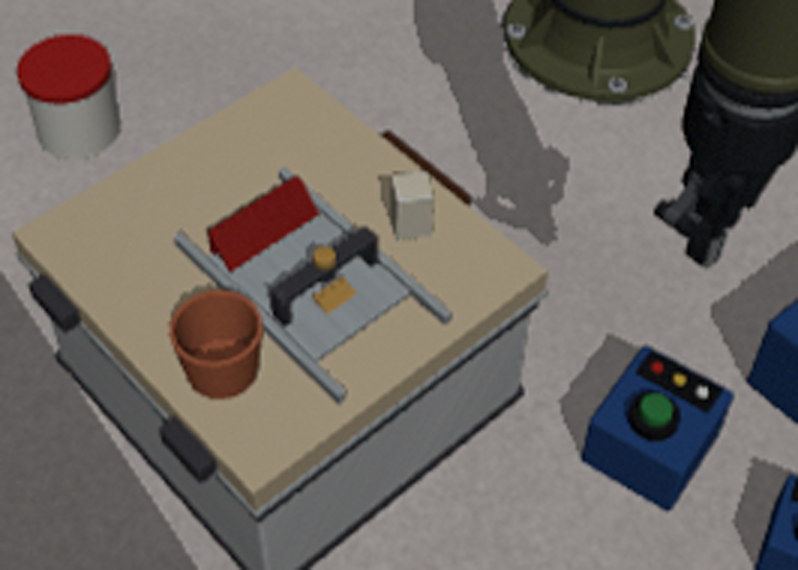

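The slide is latched half-open, with the brass ramp at (335,294) just past the bridge. The button is up at (657,410). Cup, post and tub stand where they were, and the arm is clear.

```bash
python3 -c "
from rig import manip
print(manip.job_done())"
```

```text
the job is handed in; nothing more can be done
None
```

I pushed the red bar past the stop pin and let it go, then pressed the start button on the middle-sized controller. I backed the arm clear and handed the job in. No verdict was reported.

**Last checks:**
- **Vent slide:** I measured it about 31 mm open after letting go, inside the 28.5–36 mm band. The last picture still shows it latched.
- **Start button:** It is back up in the last picture.
- **Bystanders:** The cup, post and tub appear unmoved by eye; I didn't measure them again.
- **Contact:** The force on the tool is about 0, so the arm is touching nothing.

**One disagreement:** During the press, the reported fingertip height and a rough camera estimate suggested only 2–3 mm of button travel. The force readings on the way back up showed about 6 mm of springy travel ending at a hard stop. I took that as a full press, with the closed fingertips reaching about 4 mm past the reported tool point. The press peaked at about 36 N vertically, far more than the 5 N it needed.

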